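Find the tired washing-machine foot and mark it

ROBOT

A 7-joint arm with a two-finger parallel gripper is mounted at the origin on the work surface. World frame = base frame: x ahead of the robot, y to its left, z up, the work surface at z = 0. Lengths are in m, angles in rad, forces in N, time in s.
With the tool pointing down it reaches from about 0.425 to 0.925 m from the base axis. Payload 6.8 kg.
Tool frame: the origin (TCP) lies on the centre line of the jaws, within the pads' length; the fingertips stand 14 mm ahead of it and the grasp point (between the pads) lies 5 mm behind it (r.nose_length is the distance from the TCP to the fingertips, in m); z points along the fingers, y is the direction in which the jaws open and shut (so a half turn about z gives the same grasp; the last joint's range is limited). The gripper opens to 85 mm and grips with 20 to 120 N. Pads are 22 mm wide; open, the fingers measure 114 mm over their backs; the gripper's body (76 mm by 85 mm) begins 54 mm behind the grasp point. The pads swing forward as they close: fully open they stand 13 mm farther back than shut.
Start: joints at [1.099, 0.477, 0.022, 1.555, -0.011, 1.109, -0.083], TCP at [0.24, -0.631, 0.245] pointing down, gripper open.
Joint ranges: [-2.96, 2.96], [-0.34, 2.1], [-1.41, 1.46], [0.24, 2.44], [-1.37, 4.51], [0.17, 1.92], [-2.96, 2.96]. Speed limits (rad/s): [2.39, 2.39, 3.14, 3.14, 3.14, 3.14, 3.14].

INTERFACE

Orientations are given as a rotation vector (axis times angle).
In Python, from bench import r, imaging, look_for, outline_of gives the robot as it stands. The module is installed in compiled form; this text tells all that it offers.
- The arm moves only by the tool carry_out, never from a script. Its arguments are lists of equal length, an entry for each row: "offset": the shift along the tool's x, y, z as a fraction of full scale, a list of three; "turn": the turn, a rotation vector about the tool's x, y, z as a fraction of full scale, a list of three. A call has 1 to 8 rows; each row is the pose to reach, as a shift and turn from the pose commanded when the call began, along the tool's axes at that moment; what a row does not reach only later rows make up. Full scale, the value 1, is 0.5 m for a shift and 1.5 rad for a turn. A row lasts 1/10 s, in which the tool goes at most 50 mm and 8.59 degrees, less where a joint would pass 70% of its speed; a pose out of reach is approached as far as the arm can. A call with a number of a shift or a turn outside -1 to 1 is refused whole. A call with a gripper value outside its range is refused whole. "hand" is the closure, from 0 (fully open) to 1 (shut), set as the call begins (left out, the last holds). The fingers move at their own pace and stop on an object; "force" is the grip in N (left out, the last holds). Time passes only in rows, so rows that repeat a pose let the fingers close. It gives the time, the measured TCP pose, the force and the opening at its end, in the units of the state.
- r.get_obs(): the state, without advancing time (a new reading comes with each control period).
- imaging.grab_frame(name): name is "scene" or "top"; returns a dict with "pixels" (480x640x3 uint8, red, green, blue), "fx", "fy", "cx", "cy" (pixels), "k1" (the pictures are not rectified: a ray, as slopes to the right and down, at radius r is drawn at 1 + k1 r^2 times it, then the intrinsics apply), "R" (3x3) and "t" (3): a world point X has camera coordinates R X + t. Camera axes: x right, y down, z forward; pixel columns grow to the right and rows downward; lengths in m; the calibration is good to about 2 mm. A picture is of the moment at which its call begins. There is no depth.
- r.hand_in(): hands the job in, once; it reports no verdict.
Trained networks look in the newest picture that a camera, given by its name, has taken for a name from the list of things; names that differ only in an ending like _2 or _b are one class to them, and where a whole thing is asked for, a point or a joint stands for the part that bears it (a point fixed in the world has none). Each returns a list of dicts, best first, with "score" (0 to 1); they miss things now and then, are a little off and sometimes report something else, mostly with a low value. They report only what shows in the picture. A call takes as long as a camera call. They do not tell look-alikes from the thing itself.
- look_for(query, camera): "xyz" ([x, y, z] in m, in the coordinates of the camera as it stood for that picture, good to about 4 mm: the middle of the surface that is visible of it).
- outline_of(query, camera): "region" (480x640 bool, what is visible of it).
The state is a dict: "clock": time; "joints": joint angles; "qvel": joint speeds; "tau": joint torques, N m; "tcp_pos": TCP position; "orientation": TCP orientation; "contact_force": force on the tool from outside, world axes, zero at the start; "moment": the same for the moment, N m; "grip_width": finger opening in m.
Only numpy, scipy, OpenCV 4.12 (cv2) and the standard library are available. Lean on these libraries where they do the work, as an engineer would, in place of code of your own. Each camera call takes 0.05 s, during which the arm holds its last target. There are 200 camera calls.

TASK

Three sprung washing-machine feet stand in a row on the grey mat. With shut fingertips press down the round pad of each foot in turn, from the robot's left to its right, to feel which spring is softest; then push the marker tag of that softest foot all the way down and leave the other two tags up. Only press: do not grip, lift or shove the feet, and leave the other things on the worktop alone.

Things in the scene. Friction and masses are not known exactly. Their poses are not given: they have to be found in the camera images.
- mat: Grey mat, 270 x 540 x 4 mm, fixed to the black worktop; origin at the centre of its underside, x across its short side (away from the robot), +y to the robot's left along its long side. The three feet stand on it in a row along its y, about 170 mm apart (near y = +170, 0 and -170 mm), left, middle and right as the robot sees them.
- foot_a: A washing-machine foot on its check stand, one of three that look the same; which one stands left, middle or right changes. Loose, about 0.87 kg; dark steel base plate 150 (its x) x 70 (its y) x 12 mm; origin at the centre of the underside, z up. Sprung round pad at x = -35 mm (the robot's side), marker tag at x = +45 mm (the far side). It must stay standing where it is.
- pad_a_top (a point): Centre of the top face of the pad of foot_a: flat grey disc, 54 mm across, with a black band round its edge, on a coil spring; top 60 mm above the underside of the foot (64 mm above the worktop) when free. Moves with the pad.
- pad_a (a joint): How far that pad is pressed down, m: 0 free, 0.014 at its hard stop; springs back. Resistance is a preload of about 0.2 to 1.6 N plus a constant rate; the three feet have rates of about 0.4, 0.8 and 1.3 N per mm, which foot has which is not told. A press of 5 to 10 mm tells them apart; less than 3 mm is no test.
- tag_a_top (a point): Centre of the top of the marker tag of foot_a: flat square aluminium thumb plate, 28 x 28 mm and 6 mm thick, on a stem above a 22 mm square steel post, with a small upright aluminium flag on its far side; top about 60 mm above the underside of the foot when up. Moves with the tag.
- tag_a (a joint): How far that tag is pushed down, m: 0 to 0.002 at the start (up), 0.016 fully down on its stop. It slides stiffly (about 3.5 N), has no spring and stays where it is left.
- foot_b: A washing-machine foot on its check stand, one of three that look the same; which one stands left, middle or right changes. Loose, about 0.87 kg; dark steel base plate 150 (its x) x 70 (its y) x 12 mm; origin at the centre of the underside, z up. Sprung round pad at x = -35 mm (the robot's side), marker tag at x = +45 mm (the far side). It must stay standing where it is.
- pad_b_top (a point): Centre of the top face of the pad of foot_b: flat grey disc, 54 mm across, with a black band round its edge, on a coil spring; top 60 mm above the underside of the foot (64 mm above the worktop) when free. Moves with the pad.
- pad_b (a joint): How far that pad is pressed down, m: 0 free, 0.014 at its hard stop; springs back. Resistance is a preload of about 0.2 to 1.6 N plus a constant rate; the three feet have rates of about 0.4, 0.8 and 1.3 N per mm, which foot has which is not told. A press of 5 to 10 mm tells them apart; less than 3 mm is no test.
- tag_b_top (a point): Centre of the top of the marker tag of foot_b: flat square aluminium thumb plate, 28 x 28 mm and 6 mm thick, on a stem above a 22 mm square steel post, with a small upright aluminium flag on its far side; top about 60 mm above the underside of the foot when up. Moves with the tag.
- tag_b (a joint): How far that tag is pushed down, m: 0 to 0.002 at the start (up), 0.016 fully down on its stop. It slides stiffly (about 3.5 N), has no spring and stays where it is left.
- foot_c: A washing-machine foot on its check stand, one of three that look the same; which one stands left, middle or right changes. Loose, about 0.87 kg; dark steel base plate 150 (its x) x 70 (its y) x 12 mm; origin at the centre of the underside, z up. Sprung round pad at x = -35 mm (the robot's side), marker tag at x = +45 mm (the far side). It must stay standing where it is.
- pad_c_top (a point): Centre of the top face of the pad of foot_c: flat grey disc, 54 mm across, with a black band round its edge, on a coil spring; top 60 mm above the underside of the foot (64 mm above the worktop) when free. Moves with the pad.
- pad_c (a joint): How far that pad is pressed down, m: 0 free, 0.014 at its hard stop; springs back. Resistance is a preload of about 0.2 to 1.6 N plus a constant rate; the three feet have rates of about 0.4, 0.8 and 1.3 N per mm, which foot has which is not told. A press of 5 to 10 mm tells them apart; less than 3 mm is no test.
- tag_c_top (a point): Centre of the top of the marker tag of foot_c: flat square aluminium thumb plate, 28 x 28 mm and 6 mm thick, on a stem above a 22 mm square steel post, with a small upright aluminium flag on its far side; top about 60 mm above the underside of the foot when up. Moves with the tag.
- tag_c (a joint): How far that tag is pushed down, m: 0 to 0.002 at the start (up), 0.016 fully down on its stop. It slides stiffly (about 3.5 N), has no spring and stays where it is left.
- nut: Bystander: steel lock nut, 32 mm across, 12 mm high, flat on the mat between the left and middle feet; origin under its centre.
- jar: Bystander: small glass jar with a metal cap, 38 mm across, 50 mm high, on the mat between the middle and right feet; origin under its centre.
- wrench: Bystander: wrench lying on the worktop beyond the mat.
- screwdriver: Bystander: screwdriver lying on the worktop to the right of the mat.
- mug: Bystander: white mug, 80 mm across, 90 mm high, to the right of the mat; origin under its centre.
- soap: Bystander: green soap bottle, 64 mm across, 170 mm high, to the left of the mat; origin under its centre.
- bowl: Bystander: blue bowl, 120 mm across, 45 mm high, to the left of the mat; origin under its centre.
Not all that is in view belongs to the job. What is shaped like the foot_a but red is not meant.

How it is judged:
By the outcome, as a careful person would: the job done as asked, in the order asked, and still so for the second after the job is handed in, with the robot touching nothing.
It also fails if it takes over 48 s, if anything falls off the work surface, if the arm or the gripper's body presses on something with over 40 N, if the wrist force passes 120 N, or if a joint passes its speed limit or range.

## Working session

There is one attempt and no reset: what is moved stays moved. The work goes in short steps, Python scripts to look and compute and a tool call to move; the robot and the scene stay as the last step left them, time stands still between calls to the robot, and variables do not carry over. Pictures are saved under pics/ and viewed, about 8 in all and at most 12, crops included, and the job is handed in when it is done.

Besides the shell and the picture viewer there is one more tool, called after "Request:" as a command line: name --argument value ..., lists and objects as JSON in quotes. carry_out: Moves the arm, as the interface text tells. Shift numbers are shares of 0.5 m and turn numbers shares of 1.5 rad, none past 1 either way. Its arguments: {"type":"object","properties":{"offset":{"type":"array","items":{"type":"array","items":{"type":"number","minimum":-1,"maximum":1}}},"turn":{"type":"array","items":{"type":"array","items":{"type":"number","minimum":-1,"maximum":1}}},"hand":{"type":"number"},"force":{"type":"number"}},"required":["offset","turn"]}

```bash
mkdir -p pics && cat > h.py <<'E'
from bench import r, imaging, look_for, outline_of
import numpy as np, cv2
from scipy.spatial.transform import Rotation as Ro
def world(f,p): return np.array(f["R"]).T@(np.array(p)-np.array(f["t"]))
def ray_plane(f,uv,z):
    d=np.array([(uv[0]-f["cx"])/f["fx"],(uv[1]-f["cy"])/f["fy"]]); s=d.copy()
    for _ in range(20): s=d/(1+f["k1"]*(s@s))
    R=np.array(f["R"]);o=-R.T@np.array(f["t"]);v=R.T@np.array([s[0],s[1],1]); return o+v*(z-o[2])/v[2]
def proj(f,X):
    c=np.array(f["R"])@np.array(X)+np.array(f["t"]); s=c[:2]/c[2]; s=s*(1+f["k1"]*(s@s)); return [f["fx"]*s[0]+f["cx"],f["fy"]*s[1]+f["cy"]]
E
python3 - <<'E'
from h import *
o=r.get_obs()
for k in o: print(k,np.round(o[k],4))
print(r.nose_length)
for n in ("top","scene"):
    f=imaging.grab_frame(n); cv2.imwrite(f"pics/{n}0.png",f["pixels"][:,:,::-1])
    for q in ("pad_a_top","tag_a_top","foot_a","jar","nut"):
        for d in look_for(q,n):
            w=world(f,d["xyz"]); print(n,q,round(d["score"],2),np.round(w,3),np.round(proj(f,w)))
E
```

```text
clock 0.0
joints [ 1.0989  0.4778  0.0223  1.5564 -0.0115  1.1093 -0.0832]
qvel [ 0.0003  0.0021  0.0004  0.0003  0.0001  0.0006 -0.0024]
tau [ 3.00000e-04 -5.96454e+01  1.60800e+00 -2.81198e+01  1.25000e-02
  9.40000e-03  0.00000e+00]
tcp_pos [ 0.24   -0.6303  0.2443]
orientation [-3.0881e+00 -5.6800e-01  8.0000e-04]
contact_force [-0.1576 -0.1884  0.724 ]
moment [-0.0288 -0.0171  0.0346]
grip_width 0.0855
0.014
top pad_a_top 0.8 [0.501 0.177 0.061] [263. 255.]
top pad_a_top 0.55 [0.493 0.005 0.063] [317. 257.]
top pad_a_top 0.48 [0.83  0.185 0.06 ] [262. 155.]
top tag_a_top 0.55 [0.307 0.278 0.057] [229. 317.]
top tag_a_top 0.48 [0.808 0.108 0.058] [286. 162.]
top foot_a 0.83 [ 0.516 -0.158  0.019] [367. 252.]
top foot_a 0.83 [0.271 0.256 0.014] [238. 329.]
top foot_a 0.73 [0.53  0.181 0.018] [263. 248.]
top foot_a 0.61 [0.818 0.149 0.013] [274. 164.]
top foot_a 0.58 [0.528 0.011 0.015] [316. 249.]
top jar 0.69 [0.8   0.03  0.009] [310. 169.]
top jar 0.67 [ 0.563 -0.072  0.056] [342. 236.]
top jar 0.45 [0.497 0.006 0.066] [317. 256.]
top nut 0.44 [0.551 0.094 0.015] [290. 242.]
scene pad_a_top 0.85 [0.499 0.174 0.064] [367. 206.]
scene pad_a_top 0.69 [0.837 0.185 0.06 ] [466. 282.]
scene tag_a_top 0.63 [0.81  0.108 0.057] [435. 292.]
scene tag_a_top 0.51 [0.581 0.187 0.062] [391. 221.]
scene foot_a 0.88 [0.835 0.159 0.01 ] [453. 299.]
scene foot_a 0.85 [0.528 0.008 0.013] [326. 253.]
scene foot_a 0.71 [ 0.521 -0.168  0.014] [270. 285.]
scene foot_a 0.64 [0.264 0.256 0.011] [335. 166.]
scene foot_a 0.63 [0.533 0.176 0.014] [374. 225.]
scene foot_a 0.28 [0.584 0.014 0.061] [342. 253.]
scene jar 0.55 [ 0.575 -0.079  0.048] [310. 272.]
scene jar 0.29 [ 0.567 -0.153  0.068] [283. 281.]
scene jar 0.27 [ 0.491 -0.167  0.062] [261. 266.]
scene nut 0.66 [ 0.519 -0.167  0.013] [269. 285.]
```

```bash
python3 - <<'E'
import cv2
a=cv2.imread("pics/top0.png")[190:340,200:420]; cv2.imwrite("pics/topcrop.png",cv2.resize(a,None,fx=3.6,fy=3.6,interpolation=cv2.INTER_CUBIC))
E
```

```text
(no output)
```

View pics/scene0.png

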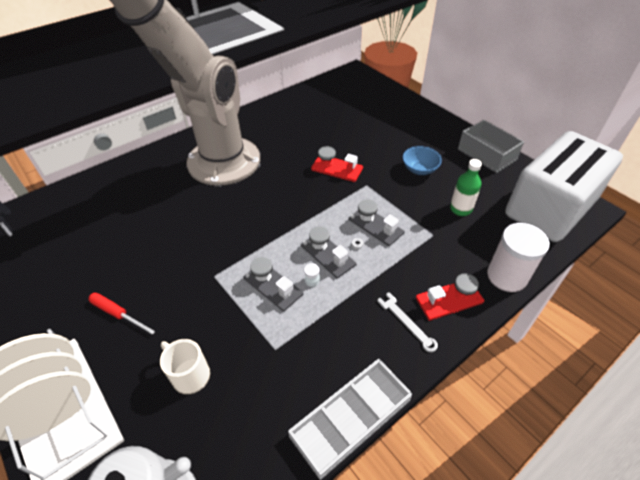

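View pics/top0.png

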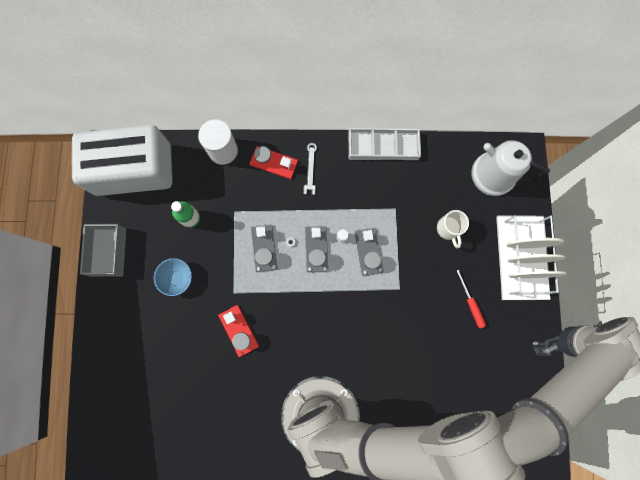

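The scene and top pictures show five foot shapes. Two are red look-alikes, at top (238,331) and (274,163), off the mat. The three dark ones on the grey mat are at top (263,248), (317,248) and (369,252), and these match the description (dark plate, on the mat). Jar is at (342,236) and nut at (291,242). I'll confirm in one enlarged crop.

View pics/topcrop.png

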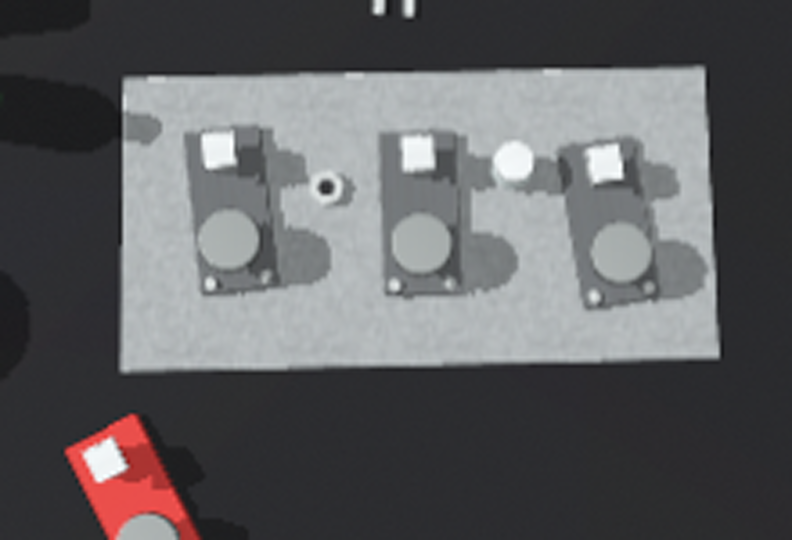

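```bash
python3 - <<'E'
from h import *
for n in ("top","scene"):
    f=imaging.grab_frame(n)
    for q,z in (("pad_a_top",.064),("tag_a_top",.064),("foot_a",.016)):
        for d in look_for(q,n): 
            w=world(f,d["xyz"])
            if abs(w[0]-.54)<.1 and abs(w[1])<.24: print(n,"L",q,round(d["score"],2),np.round(w,3))
        for d in outline_of(q,n):
            m=d["region"]; v,u=np.nonzero(m); w=ray_plane(f,(u.mean(),v.mean()),z)
            if abs(w[0]-.54)<.1 and abs(w[1])<.24:
                print(n,"O",q,round(d["score"],2),m.sum(),np.round([u.mean(),v.mean()],1),np.round(w,3), u.min(),u.max(),v.min(),v.max())
E
```

```text
top L pad_a_top 0.57 [0.501 0.175 0.062]
top O pad_a_top 0.74 247 [263.6 255.9] [0.497 0.175 0.064] 255 272 247 264
top O pad_a_top 0.17 64 [315.7 231.3] [0.576 0.011 0.064] 312 320 227 235
top L tag_a_top 0.52 [0.578 0.188 0.066]
top O tag_a_top 0.62 71 [260.3 230.6] [0.578 0.186 0.064] 256 264 226 235
top O tag_a_top 0.25 71 [290.2 241.3] [0.544 0.092 0.064] 286 294 237 246
top L foot_a 0.88 [0.53  0.181 0.02 ]
top L foot_a 0.65 [ 0.519 -0.159  0.017]
top L foot_a 0.57 [0.528 0.013 0.016]
top O foot_a 0.81 970 [263.5 247.3] [0.532 0.18  0.016] 251 276 224 271
top O foot_a 0.7 918 [315.7 248.3] [0.529 0.01  0.016] 305 327 227 271
top O foot_a 0.59 919 [368.7 251.1] [ 0.519 -0.163  0.016] 357 382 228 273
scene L pad_a_top 0.82 [0.501 0.173 0.066]
scene O pad_a_top 0.85 270 [367.4 206.9] [0.505 0.172 0.064] 358 377 199 215
scene L tag_a_top 0.29 [0.583 0.013 0.059]
scene L tag_a_top 0.2 [0.5   0.175 0.063]
scene L foot_a 0.92 [0.527 0.007 0.015]
scene L foot_a 0.81 [ 0.521 -0.169  0.013]
scene L foot_a 0.67 [0.535 0.174 0.015]
scene O foot_a 0.83 1438 [327.2 251.2] [0.527 0.012 0.016] 301 355 225 277
scene O foot_a 0.65 1645 [272. 283.] [ 0.521 -0.16   0.016] 243 303 256 310
scene O foot_a 0.6 1321 [376.  222.2] [0.531 0.185 0.016] 348 404 199 245
```

```bash
python3 - <<'E'
from h import *
f=imaging.grab_frame("top")
for n,c,z in (("padL",(229,239),.064),("padM",(421,242),.064),("padR",(622,252),.064),("tagL",(219,150),.064),("tagM",(418,153),.064),("tagR",(605,163),.064)):
    uv=[(c[0]+.5)/3.6-.5+200,(c[1]+.5)/3.6-.5+190]; print(n,np.round(ray_plane(f,uv,z),4))
E
```

```text
padL [0.497  0.1758 0.064 ]
padM [0.4942 0.0081 0.064 ]
padR [ 0.4851 -0.168   0.064 ]
tagL [0.576  0.1859 0.064 ]
tagM [0.5734 0.0106 0.064 ]
tagR [ 0.5644 -0.1547  0.064 ]
```

Request:
carry_out --offset '[[0.79,-0.617,0],[0.79,-0.617,0],[0.79,-0.617,0],[0.79,-0.617,0],[0.79,-0.617,0],[0.79,-0.617,0],[0.79,-0.617,0],[0.79,-0.617,0]]' --turn '[[0,0,0.243],[0,0,0.243],[0,0,0.243],[0,0,0.243],[0,0,0.243],[0,0,0.243],[0,0,0.243],[0,0,0.243]]' --hand 1 --force 40

```text
clock: 2.15
tcp_pos: [0.448, -0.2868, 0.2457]
orientation: [3.141, -0.001, 0.001]
contact_force: [1.3, -1.2, -0.4]
grip_width: 0.0006
```

Request:
carry_out --offset '[[0.1,-0.5,0],[0.1,-0.9,0.1],[0.1,-0.9,0.1],[0.1,-0.9,0.1],[0.1,-0.9,0.1],[0.1,-0.9,0.1],[0.1,-0.9,0.1],[0.1,-0.9,0.1]]' --turn '[[0,0,0],[0,0,0],[0,0,0],[0,0,0],[0,0,0],[0,0,0],[0,0,0],[0,0,0]]'

```text
clock: 2.95
tcp_pos: [0.4921, 0.1079, 0.2024]
orientation: [-3.142, 0.002, -0.002]
contact_force: [0.7, -0.1, -0.7]
grip_width: 0.0002
```

Request:
carry_out --offset '[[0.01,-0.13,0.1],[0.01,-0.13,0.2],[0.01,-0.13,0.2],[0.01,-0.13,0.2],[0.01,-0.13,0.2],[0.01,-0.13,0.2],[0.01,-0.13,0.2],[0.01,-0.13,0.2]]' --turn '[[0,0,0],[0,0,0],[0,0,0],[0,0,0],[0,0,0],[0,0,0],[0,0,0],[0,0,0]]'

```text
clock: 3.75
tcp_pos: [0.4979, 0.1706, 0.1035]
orientation: [-3.141, 0.003, -0.004]
contact_force: [0.5, -0.1, 0.2]
grip_width: -0.0
```

```bash
cat > st.py <<'E'
from h import *
import sys
o=r.get_obs(); F=[o["contact_force"]]
for _ in range(int(sys.argv[1]) if len(sys.argv)>1 else 4):
    imaging.grab_frame("top"); o=r.get_obs(); F.append(o["contact_force"])
print(np.round(o["clock"],2),"tcp",np.round(o["tcp_pos"],4),"F",np.round(np.mean(F,0),2),"sd",np.round(np.std(F,0),2),[round(float(x[2]),2) for x in F])
E
python3 st.py; python3 - <<'E'
from h import *
f=imaging.grab_frame("scene"); cv2.imwrite("pics/s1.png",cv2.resize(f["pixels"][140:310,230:450,::-1],None,fx=3.5,fy=3.5,interpolation=cv2.INTER_CUBIC))
E
```

```text
3.95 tcp [0.4972 0.1708 0.1026] F [-0.27  0.01  0.16] sd [0.57 0.32 0.25] [0.18, 0.14, -0.06, -0.1, 0.61]
```

View pics/s1.png

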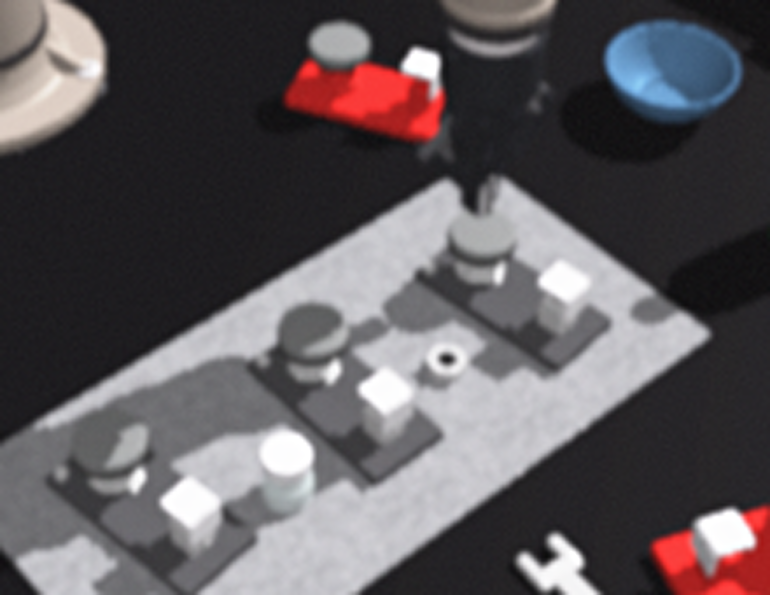

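The crop shows the shut fingertips at about (487,205), right above the left pad at (482,238). Next I descend to a light press.

Request:
carry_out --offset '[[0,-0.008,0.02],[0,-0.008,0.036],[0,-0.008,0.044],[0,-0.008,0.05],[0,-0.008,0.054],[0,-0.008,0.056],[0,-0.008,0.056],[0,-0.008,0.056]]' --turn '[[0,0,0],[0,0,0],[0,0,0],[0,0,0],[0,0,0],[0,0,0],[0,0,0],[0,0,0]]'

```text
clock: 4.8
tcp_pos: [0.4968, 0.175, 0.0744]
orientation: [3.141, -0.001, -0.0]
contact_force: [-4.0, -0.2, 3.7]
grip_width: 0.0001
```

```bash
python3 st.py 5
```

```text
5.05 tcp [0.4971 0.175  0.0743] F [-3.23 -0.38  3.72] sd [0.53 0.47 0.34] [3.69, 4.32, 3.34, 3.39, 3.94, 3.62]
```

Request:
carry_out --offset '[[0,0,0.004],[0,0,0.008],[0,0,0.01],[0,0,0.01],[0,0,0.01]]' --turn '[[0,0,0],[0,0,0],[0,0,0],[0,0,0],[0,0,0]]'

```text
clock: 5.55
tcp_pos: [0.4972, 0.175, 0.0694]
orientation: [3.142, -0.001, 0.001]
contact_force: [-4.5, -0.5, 8.0]
grip_width: 0.0001
```

```bash
python3 st.py 5
```

```text
5.8 tcp [0.4972 0.1751 0.0695] F [-3.86 -0.84  7.75] sd [0.46 0.21 0.64] [8.04, 8.45, 7.17, 6.71, 7.69, 8.45]
```

Request:
carry_out --offset '[[0,0,-0.06],[0,0,-0.1],[-0.006,0.1,-0.1],[-0.006,0.2,-0.1],[-0.006,0.3,-0.1],[-0.006,0.334,-0.08],[-0.006,0.334,-0.066],[-0.006,0.334,-0.066]]' --turn '[[0,0,0],[0,0,0],[0,0,0],[0,0,0],[0,0,0],[0,0,0],[0,0,0],[0,0,0]]'

```text
clock: 6.6
tcp_pos: [0.4937, 0.0087, 0.1012]
orientation: [-3.141, 0.001, 0.001]
contact_force: [0.4, 0.1, 0.3]
grip_width: 0.0
```

```bash
python3 st.py 5
```

```text
6.85 tcp [0.4943 0.0097 0.1025] F [ 0.44 -0.06  0.09] sd [0.31 0.52 0.37] [0.3, -0.19, -0.23, 0.8, -0.19, 0.05]
```

Request:
carry_out --offset '[[0,0,0.02],[0,0,0.036],[0,0,0.044],[0,0,0.05],[0,0,0.054],[0,0,0.056],[0,0,0.056],[0,0,0.056]]' --turn '[[0,0,0],[0,0,0],[0,0,0],[0,0,0],[0,0,0],[0,0,0],[0,0,0],[0,0,0]]'

```text
clock: 7.65
tcp_pos: [0.4933, 0.0081, 0.0744]
orientation: [3.141, -0.001, -0.002]
contact_force: [-3.5, 0.7, 5.8]
grip_width: 0.0001
```

```bash
python3 st.py 5
```

```text
7.9 tcp [0.4933 0.0081 0.0744] F [-3.87  0.37  6.58] sd [0.25 0.4  0.39] [5.83, 6.84, 6.69, 6.94, 6.84, 6.3]
```

Request:
carry_out --offset '[[0,0,0.004],[0,0,0.008],[0,0,0.01],[0,0,0.01],[0,0,0.01]]' --turn '[[0,0,0],[0,0,0],[0,0,0],[0,0,0],[0,0,0]]'

```text
clock: 8.4
tcp_pos: [0.4933, 0.0081, 0.0699]
orientation: [3.141, -0.001, -0.002]
contact_force: [-5.2, -0.1, 12.1]
grip_width: 0.0001
```

```bash
python3 st.py 5
```

```text
8.65 tcp [0.4933 0.0081 0.0699] F [-5.27  0.03 11.95] sd [0.2  0.42 0.62] [12.09, 12.82, 12.47, 12.03, 11.08, 11.23]
```

Request:
carry_out --offset '[[0,0,-0.06],[0,0,-0.1],[-0.016,0.1,-0.1],[-0.016,0.2,-0.1],[-0.016,0.3,-0.1],[-0.016,0.352,-0.08],[-0.016,0.352,-0.066],[-0.016,0.352,-0.066]]' --turn '[[0,0,0],[0,0,0],[0,0,0],[0,0,0],[0,0,0],[0,0,0],[0,0,0],[0,0,0]]'

```text
clock: 9.45
tcp_pos: [0.485, -0.1681, 0.1013]
orientation: [-3.141, 0.004, 0.002]
contact_force: [-0.3, 0.2, -0.8]
grip_width: -0.0001
```

```bash
python3 st.py 5
```

```text
9.7 tcp [ 0.4863 -0.1666  0.1026] F [ 0.12  0.3  -0.05] sd [0.32 0.44 0.51] [-0.82, -0.36, 0.6, 0.58, 0.01, -0.29]
```

Request:
carry_out --offset '[[0,0,0.02],[0,0,0.036],[0,0,0.044],[0,0,0.05],[0,0,0.054],[0,0,0.056],[0,0,0.056],[0,0,0.056]]' --turn '[[0,0,0],[0,0,0],[0,0,0],[0,0,0],[0,0,0],[0,0,0],[0,0,0],[0,0,0]]'

```text
clock: 10.5
tcp_pos: [0.4858, -0.168, 0.0744]
orientation: [3.142, -0.001, 0.0]
contact_force: [-0.8, 1.0, 1.7]
grip_width: 0.0002
```

```bash
python3 st.py 5
```

```text
10.75 tcp [ 0.4858 -0.168   0.0743] F [-1.23  0.85  1.64] sd [0.29 0.31 0.37] [1.67, 1.53, 2.33, 1.07, 1.74, 1.5]
```

Request:
carry_out --offset '[[0,0,0.004],[0,0,0.008],[0,0,0.01],[0,0,0.01],[0,0,0.01]]' --turn '[[0,0,0],[0,0,0],[0,0,0],[0,0,0],[0,0,0]]'

```text
clock: 11.25
tcp_pos: [0.4859, -0.1681, 0.0693]
orientation: [3.141, -0.001, 0.001]
contact_force: [-1.0, 0.3, 4.6]
grip_width: -0.0002
```

```bash
python3 st.py 5
```

```text
11.5 tcp [ 0.486  -0.168   0.0693] F [-0.75 -0.1   3.72] sd [0.24 0.38 0.44] [4.62, 3.25, 3.67, 3.81, 3.54, 3.45]
```

Slopes are about 0.83 (left), 1.19 (middle) and 0.42 N/mm (right), so the right foot is softest. I'll lift clear and measure its tag again.

Request:
carry_out --offset '[[0,0,-0.06],[0,0,-0.12],[0,0,-0.12],[0,0,-0.12]]' --turn '[[0,0,0],[0,0,0],[0,0,0],[0,0,0]]'

```text
clock: 11.9
tcp_pos: [0.4859, -0.1681, 0.1294]
orientation: [3.141, -0.002, 0.002]
contact_force: [-0.2, 0.4, -0.6]
grip_width: -0.0002
```

```bash
python3 st.py 1; python3 - <<'E'
from h import *
f=imaging.grab_frame("scene"); P=f["pixels"]
for q in ("tag_a_top","foot_a"):
    for d in look_for(q,"scene"): print(q,round(d["score"],2),np.round(world(f,d["xyz"]),3))
a=P[250:320,235:315,::-1]; a=cv2.resize(a,None,fx=8,fy=8,interpolation=cv2.INTER_CUBIC)
p=proj(f,[.5644,-.1547,.064]); print(p)
cv2.circle(a,(int((p[0]-235+.5)*8),int((p[1]-250+.5)*8)),3,(0,0,255),-1)
cv2.imwrite("pics/tagR.png",a)
f=imaging.grab_frame("top"); cv2.imwrite("pics/top2.png",f["pixels"][:,:,::-1])
for q in ("tag_a_top","foot_a"):
    for d in look_for(q,"top"): print("top",q,round(d["score"],2),np.round(world(f,d["xyz"]),3))
E
```

```text
11.95 tcp [ 0.4853 -0.1679  0.1286] F [ 0.04  0.39 -0.91] sd [0.19 0.04 0.3 ] [-0.61, -1.22]
tag_a_top 0.66 [0.313 0.282 0.059]
tag_a_top 0.6 [0.81  0.106 0.063]
foot_a 0.88 [0.528 0.007 0.014]
foot_a 0.86 [0.532 0.174 0.012]
foot_a 0.82 [ 0.52  -0.168  0.015]
foot_a 0.63 [0.837 0.158 0.011]
foot_a 0.56 [0.268 0.255 0.014]
foot_a 0.36 [0.583 0.184 0.061]
[np.float64(282.29095299377747), np.float64(281.7767507990738)]
top tag_a_top 0.64 [0.806 0.107 0.06 ]
top tag_a_top 0.6 [0.308 0.278 0.055]
top tag_a_top 0.25 [ 0.469 -0.159  0.064]
top foot_a 0.96 [0.529 0.014 0.014]
top foot_a 0.84 [0.269 0.257 0.013]
top foot_a 0.75 [0.534 0.179 0.017]
top foot_a 0.69 [0.815 0.15  0.011]
top foot_a 0.55 [ 0.538 -0.149  0.018]
```

View pics/tagR.png

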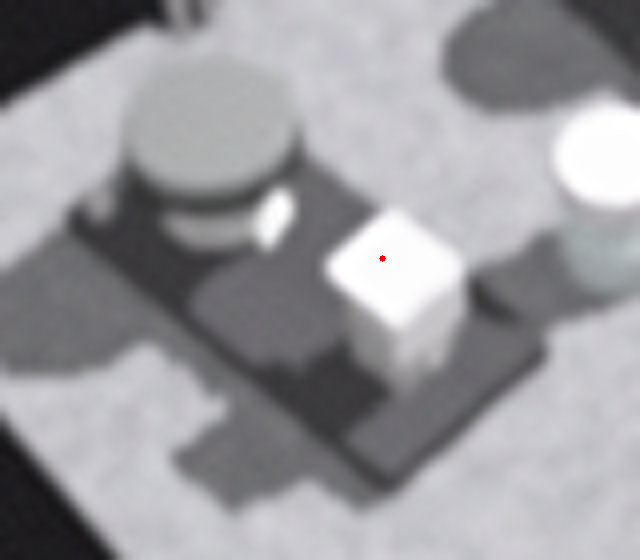

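```bash
python3 - <<'E'
from h import *
f=imaging.grab_frame("scene")
for c in ((397,266),(212,125)):
    print(np.round(ray_plane(f,(235+(c[0]+.5)/8-.5,250+(c[1]+.5)/8-.5),.064),4))
E
```

```text
[ 0.5697 -0.1529  0.064 ]
[ 0.4909 -0.1663  0.064 ]
```

Request:
carry_out --offset '[[0.06,-0.01,0],[0.12,-0.02,0],[0.162,-0.028,0],[0.162,-0.028,0.03],[0.162,-0.028,0.06],[0.162,-0.028,0.08],[0.162,-0.028,0.08],[0.162,-0.028,0.08]]' --turn '[[0,0,0],[0,0,0],[0,0,0],[0,0,0],[0,0,0],[0,0,0],[0,0,0],[0,0,0]]'

```text
clock: 13.1
tcp_pos: [0.5659, -0.1543, 0.0888]
orientation: [-3.142, 0.002, 0.002]
contact_force: [0.5, -0.3, 0.0]
grip_width: 0.0003
```

```bash
python3 st.py 4; python3 - <<'E'
from h import *
f=imaging.grab_frame("scene"); cv2.imwrite("pics/tagR2.png",cv2.resize(f["pixels"][230:320,235:335,::-1],None,fx=6,fy=6,interpolation=cv2.INTER_CUBIC))
E
```

```text
13.3 tcp [ 0.5671 -0.1542  0.0899] F [-0.17  0.06 -0.09] sd [0.33 0.5  0.26] [0.04, 0.31, -0.37, -0.05, -0.39]
```

View pics/tagR2.png

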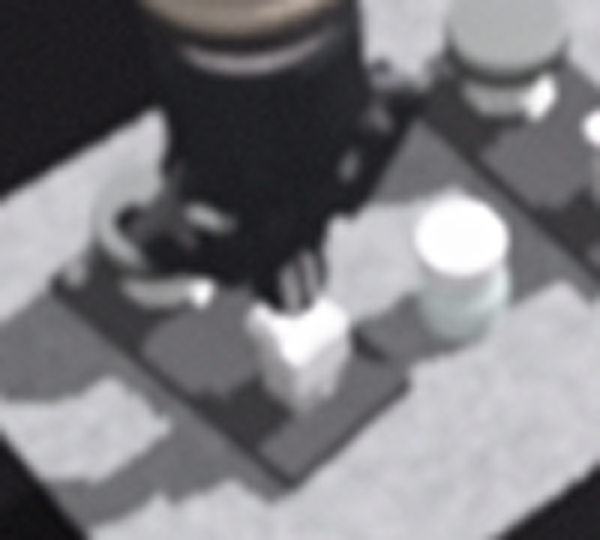

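The fingertips (300,300) hang centred over the right foot's tag plate (299,327), clear of the jar at (462,270). Pushing down now.

Request:
carry_out --offset '[[0,0,0.016],[0,0,0.024],[0,0,0.032],[0,0,0.038],[0,0,0.044],[0,0,0.05],[0,0,0.052],[0,0,0.052]]' --turn '[[0,0,0],[0,0,0],[0,0,0],[0,0,0],[0,0,0],[0,0,0],[0,0,0],[0,0,0]]'

```text
clock: 14.15
tcp_pos: [0.5667, -0.154, 0.0629]
orientation: [-3.141, 0.001, 0.0]
contact_force: [0.4, -0.0, 0.1]
grip_width: 0.0006
```

```bash
python3 st.py 2
```

```text
14.25 tcp [ 0.5669 -0.154   0.0631] F [ 0.29 -0.01 -0.38] sd [0.23 0.13 0.39] [0.09, -0.39, -0.86]
```

Request:
carry_out --offset '[[0,0,0.002],[0,0,0.004],[0,0,0.004]]' --turn '[[0,0,0],[0,0,0],[0,0,0]]'

```text
clock: 14.55
tcp_pos: [0.567, -0.154, 0.0621]
orientation: [3.141, -0.001, 0.001]
contact_force: [-2.4, 0.3, 8.5]
grip_width: -0.0001
```

```bash
python3 st.py 2;  python3 - <<'E'
from h import *
f=imaging.grab_frame("scene"); cv2.imwrite("pics/tagR3.png",cv2.resize(f["pixels"][230:320,235:335,::-1],None,fx=6,fy=6,interpolation=cv2.INTER_CUBIC))
E
```

```text
14.65 tcp [ 0.567  -0.154   0.0621] F [-2.11  0.22  8.26] sd [0.42 0.06 0.18] [8.49, 8.22, 8.05]
```

View pics/tagR3.png

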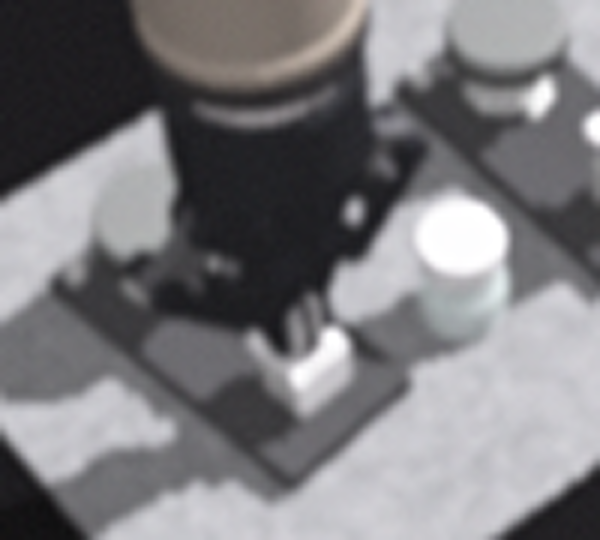

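The tag plate has sunk (centre now about (303,352)), and the force is past its sliding friction at tip z 0.048, which is the stop height. I'll push one more small step to be sure.

Request:
carry_out --offset '[[0,0,0.002],[0,0,0.003],[0,0,0.003]]' --turn '[[0,0,0],[0,0,0],[0,0,0]]'

```text
clock: 15.0
tcp_pos: [0.5671, -0.154, 0.0619]
orientation: [3.141, -0.001, 0.001]
contact_force: [-6.6, 2.0, 21.4]
grip_width: -0.0002
```

Request:
carry_out --offset '[[0,0,-0.02],[0,0,-0.08],[0,0,-0.16],[0,0,-0.24],[-0.04,0.06,-0.3],[-0.08,0.14,-0.3],[-0.1,0.24,-0.3],[-0.1,0.34,-0.3]]' --turn '[[0,0,0],[0,0,0],[0,0,0],[0,0,0],[0,0,0],[0,0,0],[0,0,0],[0,0,0]]'

```text
clock: 15.8
tcp_pos: [0.5152, -0.3246, 0.2105]
orientation: [3.141, -0.001, 0.0]
contact_force: [2.4, -0.1, -0.2]
grip_width: 0.0001
```

```bash
python3 st.py 4;  python3 - <<'E'
from h import *
f=imaging.grab_frame("scene"); cv2.imwrite("pics/end.png",cv2.resize(f["pixels"][170:330,220:440,::-1],None,fx=3.6,fy=3.6,interpolation=cv2.INTER_CUBIC))
for q in ("foot_a","jar","nut"):
    for d in look_for(q,"scene"): print(q,round(d["score"],2),np.round(world(f,d["xyz"]),3))
E
```

```text
16.0 tcp [ 0.516  -0.3244  0.2095] F [ 0.58 -1.48 -0.1 ] sd [1.08 3.55 0.56] [-0.19, 0.37, -0.6, -0.79, 0.69]
foot_a 0.83 [ 0.52  -0.169  0.013]
foot_a 0.75 [0.839 0.157 0.009]
foot_a 0.64 [0.529 0.006 0.015]
foot_a 0.59 [0.265 0.255 0.01 ]
foot_a 0.55 [0.536 0.175 0.015]
foot_a 0.3 [0.808 0.03  0.005]
jar 0.68 [0.427 0.486 0.023]
jar 0.67 [ 0.587 -0.432  0.045]
jar 0.61 [ 0.576 -0.08   0.048]
nut 0.6 [0.56  0.092 0.016]
```

View pics/end.png

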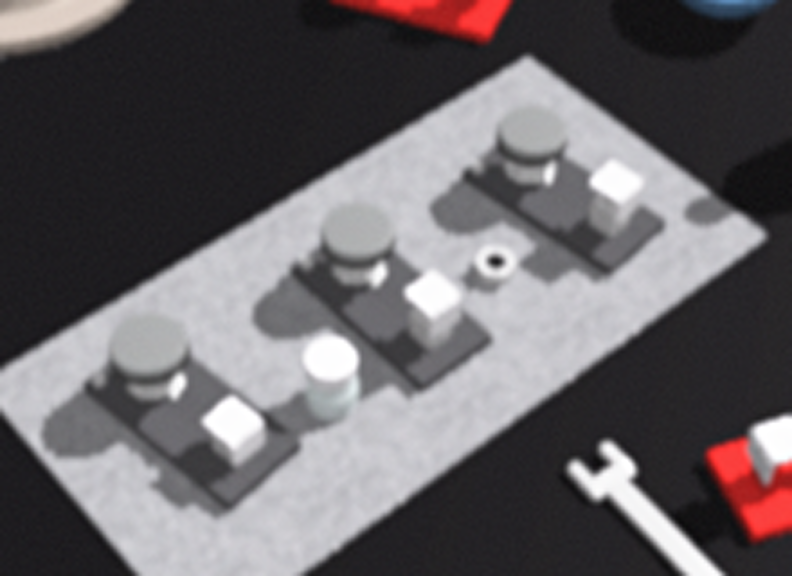

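In the final crop the right tag (235,428) is down. The middle (433,295) and left (616,183) tags are up, and the feet, jar and nut stand where they were.

```bash
python3 -c "
from bench import r
print(r.hand_in())"
```

```text
the job is handed in; nothing more can be done
None
```

The right foot is the softest. Its tag is pushed all the way down, the other two tags are still up, and the job is handed in at about 16 s on the robot's clock.

- **Presses:** With shut fingertips I pressed each pad about 8 to 9 mm, going left, middle, right. The slopes came out at about 0.83, 1.19 and 0.42 N/mm. The middle one is a little under its stated 1.3 N/mm, but the order is clear.
- **Tag:** On the right foot the fingertips stopped at 48 mm above the worktop, which is the expected stop height. Pushing 1.5 mm further moved them only 0.2 mm while the force rose to 21 N.
- **Last checks:** The final picture shows the right tag down and the middle and left tags up. The feet, jar and nut are where they were, to within the networks' accuracy, and the arm is clear.
- **Disagreements:** The two cameras differed by about 5 mm in x on the right foot, so I aimed at the average. The force read near zero partway through the tag push, although the picture showed the tag going down. The pad presses also put a 1 to 5 N sideways force on the tool, with no visible shift of the feet.

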